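Stop the wobbling turntable stand

ROBOT

A 7-joint arm with a two-finger parallel gripper is mounted at the origin on the work surface. World frame = base frame: x ahead of the robot, y to its left, z up, the work surface at z = 0. Lengths are in m, angles in rad, forces in N, time in s.
With the tool pointing down it reaches from about 0.4 to 0.9 m from the base axis. Payload 5.5 kg.
Tool frame: the origin (TCP) lies on the mounting face of the last link; the fingertips stand 178 mm ahead of it and the grasp point (between the pads) lies 159 mm ahead of it; z points along the fingers, y is the line along which they close (so a half turn about z gives the same grasp; the last joint's range is limited). The gripper opens to 92 mm and grips with 3 to 60 N. Pads are 19 mm wide; open, the fingers measure 130 mm over their backs; the gripper's body (75 mm by 190 mm) begins 47 mm behind the grasp point.
Start: joints at [-0.855, 0.501, -0.427, 1.55, 0.221, 1.138, -0.21], TCP at [0.284, 0.585, 0.405] pointing down, gripper open.
Joint ranges: [-2.88, 2.88], [-0.31, 2.03], [-1.54, 1.56], [0.2, 2.42], [-1.41, 4.55], [0.19, 2.02], [-2.57, 2.57]. Speed limits (rad/s): [2.57, 2.57, 3.14, 3.14, 3.14, 3.14, 3.14].

INTERFACE

Orientations are given as [roll, pitch, yaw] about the fixed x, y, z axes, in that order (R = Rz(yaw) Ry(pitch) Rx(roll)).
In Python, from station import manip gives the robot as it stands.
- The arm moves only by the shell command python3 -m handwheel 'ROWS'. ROWS is JSON, a list of rows, each a list of 3 entries, a list of its own where there are three numbers: the shift along the tool's x, y, z in cm, then the turn, a rotation vector about the tool's x, y, z in rad, then the opening, from 0 (shut) to 1 (fully open). In form: [[[dx, dy, dz], [rx, ry, rz], hand], ...]. A call has 1 to 5 rows; each row is the pose to reach, as a shift and turn from the pose commanded when the call began, along the tool's axes at that moment; what a row does not reach only later rows make up. A row lasts 1/8 s, in which the tool goes at most 62.5 mm and 10.7 degrees, less where a joint would pass 70% of its speed; a pose out of reach is approached as far as the arm can. A call with a gripper value outside its range is refused whole. The fingers move at their own pace and stop on an object; the grip force is fixed at half the most. Time passes only in rows, so rows that repeat a pose let the fingers close. It gives the time, the measured TCP pose, the force, the opening and the grip force at its end, in the units of the state.
- manip.sense(): the state, without advancing time (a new reading comes with each control period).
- manip.get_image(name): name is "side" or "top"; returns a dict with "img" (384x512x3 uint8, red, green, blue), "fov_y" (degrees; the focal length in pixels is half the picture's height over the tangent of half this angle, whatever the lens; pixels are square), "cx", "cy" (the principal point, pixels), "distortion" ([k1, k2, p1, p2, k3] as OpenCV has them; the pictures are not rectified), "R" (3x3) and "t" (3): a world point X has camera coordinates R X + t. Camera axes: x right, y down, z forward; pixel columns grow to the right and rows downward; lengths in m; the calibration is good to about 2 mm. A picture is of the moment at which its call begins. There is no depth.
- manip.close_job(): hands the job in; it is judged then, once.
Trained networks look in a picture, given as the dict that the camera call returned (one of the last four; its "shot" number tells which), for a name from the list of things; names that differ only in an ending like _2 or _b are one class to them, and where a whole thing is asked for, a point or a joint stands for the part that bears it (a point fixed in the world has none). Each returns a list of dicts, best first, with "confidence" (0 to 1); they miss things now and then, are a little off and sometimes report something else, mostly with a low value. They report only what shows in the picture. A call takes as long as a camera call. They do not tell look-alikes from the thing itself.
- manip.look_for(label, picture): "rect" ([centre column, centre row, width, height] in pixels, round what is visible of it).
- manip.regions_of(label, picture): "region" (384x512 bool, what is visible of it) and "rect" ([centre column, centre row, width, height] in pixels, round what is visible of it).
The state is a dict: "t": time; "q": joint angles; "qd": joint speeds; "effort": joint torques, N m; "ee_pos": TCP position; "eef_rot": TCP orientation; "force": force on the tool from outside, world axes, zero at the start; "ft_torque": the same for the moment, N m; "gripper_width": finger opening in m; "grip_force": force on a finger pad.
Only numpy, scipy, OpenCV 4.12 (cv2) and the standard library are available. Lean on these libraries where they do the work, as an engineer would, in place of code of your own. Each camera call takes 0.05 s, during which the arm holds its last target. There are 200 camera calls.

TASK

The pale green turntable's stand rocks because one of its four screw feet is wound too far in: it is the one whose knob is twisted out of line with its arm. Turn that knob clockwise until it points straight along its arm like the other three, so that the stand sits level on all four feet; do not push the stand about or let the spice tin fall over or off.

Things in the scene. Friction and masses are not known exactly. Their poses are not given: they have to be found in the camera images.
- stand: loose aluminium cross, 1.2 kg. Origin: its centre at worktop height, z up. Four 32 mm wide arms along +-x, +-y (tops at 32 mm), each with a screw foot and bar knob 140 mm from the centre. Short foot: -x arm; the others are right and locked. A green disc, 210 mm across, top at 52 mm, spins on it with the tin and a red bowl (under 110 mm high). Leans 1 to 3 degrees to the short foot at first.
- foot (a joint): turn of the short foot's knob, rad, growing clockwise seen from above. 0: foot right, stand level, bar straight along its arm, yellow end outward. Starts at -1.3 to -0.7 (twisted anticlockwise); range -1.6 to 0.8; takes 0.1 to 0.2 Nm. Clockwise screws the foot out, 4.8 mm per rad, raising that corner of the stand (the knob itself hardly changes height); it stays where left.
- foot_grip (a point): point on the axis of the short foot's knob at the height to grip, about 80 mm above the worktop. The knob is an upright black bar with one yellow end, 46 mm long, 14 mm thick, 30 mm high; its top is 12 mm above this point, its underside 18 mm below. x axis: along the bar, away from the yellow end; y: across the 14 mm; z up. It turns with the knob.
- tin: loose steel spice tin, 60 mm across and 55 mm high, standing on the turntable. Origin at the centre of its underside, z up.
Not all that is in view belongs to the job. Of the things shaped like the tin, the steel one is meant.

How it is judged:
At the end, for the whole second after the job is handed in: The short foot's knob is within 0.22 rad (about 12 degrees) of in line with its arm, the stand is level within 0.012 rad (0.7 degrees), at rest and within 40 mm of where it started, and the tin stands upright on the turntable (value of joint foot between -0.22 and 0.22 rad and angle between stand's own z axis and vertical below 0.012 rad and linear speed of stand below 0.02 m/s and distance of stand from where it was at the start of the episode below 0.04 m and angle between tin's own z axis and vertical below 0.1 rad and horizontal distance between tin and stand below 0.1 m and z of tin in the frame of stand above 0.045 m); the robot touches nothing.
It fails at once if the stand was pushed more than 60 mm across the worktop (distance of stand from where it was at the start of the episode above 0.06 m).
It fails at once if the spice tin was tipped over (angle between tin's own z axis and vertical above 0.5 rad).
It also fails if it takes over 32 s, if anything falls off the work surface, if the arm or the gripper's body presses on something with over 40 N, if the wrist force passes 120 N, or if a joint passes its speed limit or range.

## Working session

There is one attempt and no reset: what is moved stays moved. The work goes in short steps, Python scripts to look and compute and a shell command to move; the robot and the scene stay as the last step left them, time stands still between calls to the robot, and variables do not carry over. Pictures are saved under pics/ and viewed, at most 10 in all, crops included, and the job is handed in when it is done.

```bash
mkdir -p pics; ls; cat > h.py <<'E'
import numpy as np, cv2
from station import manip
def K(p):
    h=p["img"].shape[0]; f=h/2/np.tan(np.radians(p["fov_y"])/2)
    return np.array([[f,0,p["cx"]],[0,f,p["cy"]],[0,0,1]])
def ray(p,uv):
    n=cv2.undistortPoints(np.array([[uv]],float),K(p),np.array(p["distortion"],float))[0,0]
    R=np.array(p["R"]);t=np.array(p["t"]); return -R.T@t, R.T@np.array([n[0],n[1],1])
def atz(p,uv,z):
    c,d=ray(p,uv); return c+d*(z-c[2])/d[2]
def proj(p,X):
    R=np.array(p["R"]); return cv2.projectPoints(np.array(X,float).reshape(-1,3),cv2.Rodrigues(R)[0],np.array(p["t"],float),K(p),np.array(p["distortion"],float))[0][:,0]
def save(n,img): cv2.imwrite("pics/"+n,cv2.cvtColor(img,cv2.COLOR_RGB2BGR))
E
python3 - <<'E'
from h import *
for n in("top","side"):
    p=manip.get_image(n); save(n+"0.png",p["img"])
    print(n,(-np.array(p["R"]).T@np.array(p["t"])).round(3))
    for l in("stand","foot","foot_grip","tin"):
        print(l,[(np.round(d["rect"],1).tolist(),round(d["confidence"],2)) for d in manip.look_for(l,p)])
s=manip.sense();print(s["t"],s["ee_pos"],s["eef_rot"],s["force"])
E
```

```text
pics
top [0.399 0.009 0.923]
stand [([196.8, 171.2, 163.4, 158.7], 0.96)]
foot [([163.3, 241.3, 25.4, 25.5], 0.76)]
foot_grip [([161.5, 242.0, 22.4, 25.0], 0.71)]
tin [([228.9, 297.8, 31.8, 32.8], 0.94), ([204.3, 209.5, 33.8, 38.2], 0.87), ([165.8, 297.6, 42.4, 35.3], 0.85), ([316.1, 177.6, 37.9, 34.2], 0.71)]
side [0.331 0.545 0.585]
stand [([201.2, 236.2, 153.9, 131.8], 0.63)]
foot [([263.8, 274.0, 29.5, 33.0], 0.78)]
foot_grip [([263.8, 271.6, 32.4, 29.1], 0.95)]
tin [([244.8, 224.1, 35.1, 46.9], 0.96), ([244.1, 169.8, 30.2, 35.5], 0.89), ([336.0, 246.5, 34.3, 47.4], 0.74), ([323.1, 303.5, 38.5, 53.2], 0.59)]
0.5 [0.28433116 0.58448317 0.40469274] [-3.14154579e+00 -1.42994023e-05  2.68883847e+00] [ 0.10507448  1.4202296  -0.5794877 ]
```

View pics/top0.png

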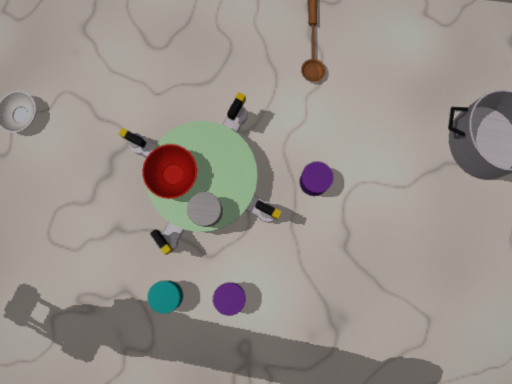

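View pics/side0.png

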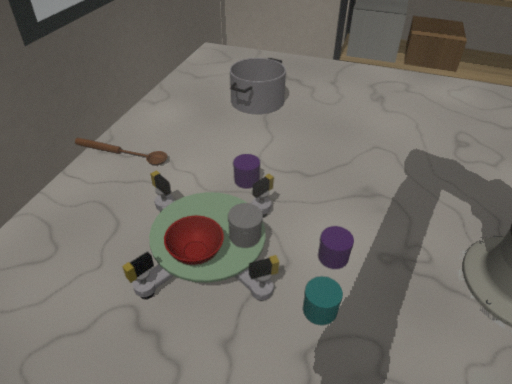

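The top view shows four black knobs with yellow ends, at (235,107), (134,139), (161,242) and (267,209). Three lie along their arms. The one at (161,242) is twisted, with its yellow end at (167,250) pointing down-right while its arm runs down-left. The tin candidates are steel (204,209), which is on the disc and the right one, teal (165,297), purple (230,298) and purple (316,178). I'll check the choice in a close crop and measure.

```bash
cat > m.py <<'E'
from h import *
p=manip.get_image("top"); im=p["img"]
hsv=cv2.cvtColor(im,cv2.COLOR_RGB2HSV)
yel=cv2.inRange(hsv,(20,140,80),(35,255,255)); blk=cv2.inRange(hsv,(0,0,0),(179,255,55))
G={}
for c in((235,107),(134,139),(161,242),(267,209)):
    m=np.zeros(im.shape[:2],np.uint8); cv2.circle(m,c,19,255,-1)
    def pts(a): v,u=np.nonzero(a&m); return np.array([atz(p,(x,y),.09)[:2] for x,y in zip(u,v)])
    Y,B=pts(yel),pts(blk); A=np.vstack([Y,B]); 
    r=cv2.minAreaRect((A*1000).astype(np.float32)); d=Y.mean(0)-B.mean(0)
    print(c,len(Y),len(B),"rect c",np.round(r[0],1),np.round(r[1],1),"yaw to yellow",round(float(np.arctan2(d[1],d[0])),3))
    G[c]=np.array(r[0])/1000
a,b,s,d=[G[k] for k in G]
print("center",(b+d)/2,"arm lens",[np.linalg.norm(x-(b+d)/2).round(3) for x in(a,b,s,d)])
print("arm dir",np.arctan2(*((b+d)/2-a)[::-1]), "short", np.arctan2(*(s-a)[::-1]), "bd perp",np.arctan2(*(d-b)[::-1]))
E
python3 - <<'E'
from m import *
save("c1.png",cv2.resize(im[195:275,115:235],None,fx=6,fy=6,interpolation=cv2.INTER_CUBIC))
print(atz(p,(0,0),0),atz(p,(511,0),0),atz(p,(204,209),.107))
E
```

```text
(235, 107) 53 182 rect c [687.9  42.2] [17.4 51.4] yaw to yellow -0.376
(134, 139) 48 171 rect c [626.3 229.4] [54.  15.3] yaw to yellow 1.085
(161, 242) 67 155 rect c [439.5 168.5] [46.8 16.5] yaw to yellow -2.549
(267, 209) 64 147 rect c [499.4 -17.2] [45.7 15.9] yaw to yellow -2.045
center [0.56282898 0.10608296] arm lens [np.float64(0.14), np.float64(0.139), np.float64(0.138), np.float64(0.139)]
arm dir 2.669219262706641 short 2.6712879065596518 bd perp -2.045923788352227
[0.97474975 0.58952293 0.        ] [ 1.00306    -0.57379126  0.        ] [0.49561869 0.09276687 0.107     ]
```

View pics/c1.png

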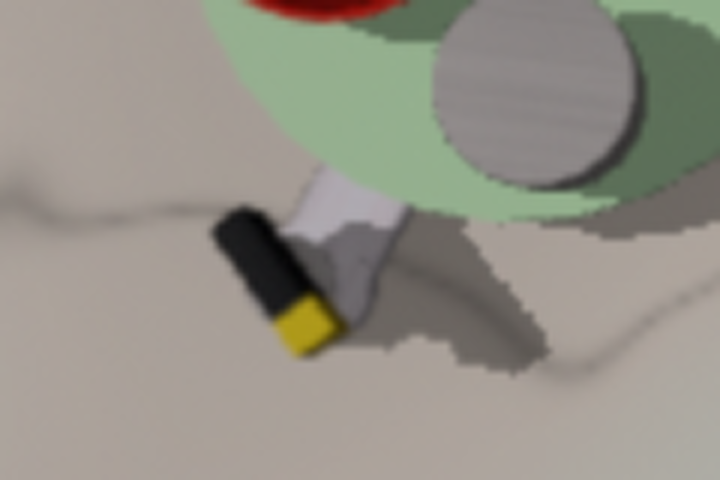

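The crop confirms it: this knob is twisted and the steel tin is next to it. The knob is at about (0.44, 0.168), 139 mm from the centre as it should be. Its bar yaw is -2.549 against an arm direction of 2.67, so it needs about 1.07 rad clockwise. The tin is close, so I'll use a partial opening of about 40 mm.

```bash
cat > g.py <<'E'
import sys; from h import *
from scipy.spatial.transform import Rotation as Ro
x,y,z,yaw=map(float,sys.argv[1:5]); s=manip.sense()
R=Ro.from_euler("xyz",s["eef_rot"]); T=Ro.from_euler("xyz",[np.pi,0,yaw])
print("shift cm",(R.inv().apply(np.array([x,y,z])-s["ee_pos"])*100).round(2),"turn",(R.inv()*T).as_rotvec().round(3))
print(s["t"],np.round(s["ee_pos"],4),np.round(s["eef_rot"],3),np.round(s["force"],1),s["gripper_width"],s["grip_force"],"q7",s["q"][6])
E
python3 -m handwheel '[[[-5,-4,1],[0,0,-0.15],0.43],[[-9,-8,2],[0,0,-0.3],0.43],[[-13,-12,3],[0,0,-0.45],0.43],[[-17,-16,4],[0,0,-0.6],0.43],[[-21,-20,4.5],[0,0,-0.75],0.43]]'
python3 g.py 0.4395 0.168 0.34 -2.549
```

```text
t: 1.18
ee_pos: [0.3861, 0.3109, 0.3595]
eef_rot: [-3.141, 0.0, -2.839]
force: [1.4, -0.1, 0.7]
gripper_width: 0.0467
grip_force: 0.0
shift cm [ -0.85 -15.23   1.95] turn [-0.    0.   -0.29]
1.175 [0.3861 0.3109 0.3595] [-3.141  0.    -2.839] [ 1.4 -0.1  0.7] 0.04670927243057785 0.0 q7 0.972294917098315
```

```bash
python3 -m handwheel '[[[-0.2,-4,0.5],[0,0,-0.1],0.43],[[-0.4,-8,1],[0,0,-0.2],0.43],[[-0.6,-12,1.5],[0,0,-0.29],0.43],[[-0.85,-15.2,2],[0,0,-0.29],0.43],[[-0.85,-15.2,2],[0,0,-0.29],0.43]]'
python3 g.py 0.4395 0.168 0.24 -2.549
python3 - <<'E'
from h import *
for n in("top","side"):
    p=manip.get_image(n); im=p["img"]
    c=(200,240) if n=="top" else (255,250)
    print(n,[(np.round(d["rect"],1).tolist(),round(d["confidence"],2)) for d in manip.look_for("foot_grip",p)], proj(p,[.4395,.168,.08]), proj(p,[.4395,.168,.092]))
    save(n+"2.png",cv2.resize(im[c[1]-80:c[1]+60,c[0]-90:c[0]+90],None,fx=4,fy=4,interpolation=cv2.INTER_CUBIC))
E
```

```text
t: 1.8
ee_pos: [0.4392, 0.1672, 0.3394]
eef_rot: [-3.141, -0.001, -2.56]
force: [0.4, -0.0, 0.2]
gripper_width: 0.0397
grip_force: 0.0
shift cm [-0.08  0.06  9.94] turn [-0.001 -0.001 -0.011]
1.8 [0.4392 0.1672 0.3394] [-3.141e+00 -1.000e-03 -2.560e+00] [ 0.4 -0.   0.2] 0.039734005633642676 0.0 q7 1.5703914587171377
top [([199.1, 171.6, 166.6, 159.1], 0.63)] [[162.3583521  241.40429608]] [[161.09540556 241.04230915]]
side [([263.5, 271.9, 31.0, 30.1], 0.65)] [[264.34647239 265.37164997]] [[264.49894904 260.60490338]]
```

View pics/side2.png

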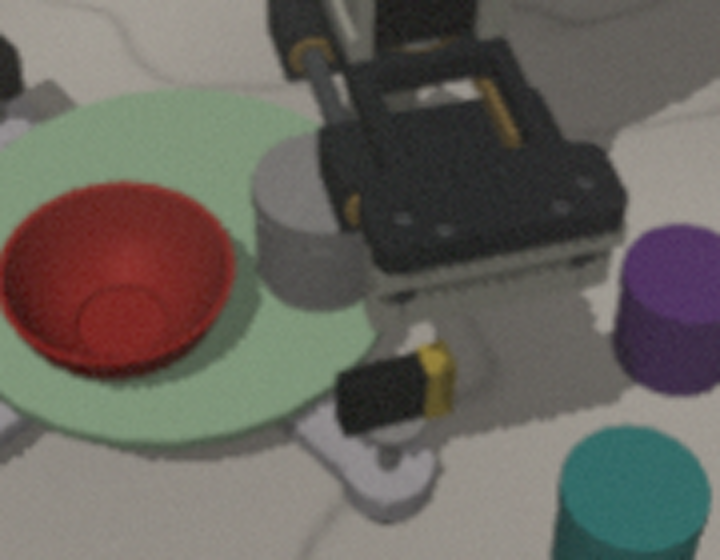

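The knob shows at side crop (395,385), which is pixel (264,266). The model predicted (264,265), and the gripper is above it with the tin clear. Descending.

```bash
python3 -m handwheel '[[[-0.1,0.05,3],[0,0,-0.01],0.43],[[-0.1,0.05,6],[0,0,-0.01],0.43],[[-0.1,0.05,8],[0,0,-0.01],0.43],[[-0.1,0.05,9.9],[0,0,-0.01],0.43],[[-0.1,0.05,9.9],[0,0,-0.01],0.43]]'
python3 -m handwheel '[[[0,0,0],[0,0,0],0.2],[[0,0,0],[0,0,0],0.05],[[0,0,0],[0,0,0],0],[[0,0,0],[0,0,0],0]]'
python3 g.py 0.4395 0.168 0.24 2.67
```

```text
t: 2.62
ee_pos: [0.4379, 0.1719, 0.2398]
eef_rot: [3.14, -0.002, -2.542]
force: [-0.9, -0.7, 0.8]
gripper_width: 0.0393
grip_force: 0.0
t: 3.12
ee_pos: [0.4402, 0.1699, 0.2415]
eef_rot: [-3.139, 0.002, -2.545]
force: [3.8, -4.3, 1.2]
gripper_width: 0.0146
grip_force: 29.5
shift cm [ 0.16 -0.12  0.15] turn [-1.000e-03  3.000e-03  1.068e+00]
3.125 [0.4402 0.1699 0.2415] [-3.139e+00  2.000e-03 -2.545e+00] [ 3.8 -4.3  1.2] 0.014580826528803282 29.467526972293854 q7 1.4606543491607304
```

Gripped at 14.6 mm, so it is on the bar. Turning clockwise.

```bash
python3 -m handwheel '[[[0,0,0],[0,0,0.12],0],[[0,0,0],[0,0,0.24],0],[[0,0,0],[0,0,0.36],0],[[0,0,0],[0,0,0.48],0],[[0,0,0],[0,0,0.6],0]]'
python3 -m handwheel '[[[0,0,0],[0,0,0.12],0],[[0,0,0],[0,0,0.24],0],[[0,0,0],[0,0,0.36],0],[[0,0,0],[0,0,0.47],0],[[0,0,0],[0,0,0.47],0]]'
python3 g.py 0.4395 0.168 0.24 2.67
```

```text
t: 3.75
ee_pos: [0.4406, 0.1697, 0.2412]
eef_rot: [-3.141, 0.003, 3.133]
force: [6.0, -4.0, -4.1]
gripper_width: 0.0137
grip_force: 29.9
t: 4.38
ee_pos: [0.4401, 0.1702, 0.2411]
eef_rot: [3.14, 0.002, 2.666]
force: [5.4, -3.1, -1.7]
gripper_width: 0.0138
grip_force: 30.0
shift cm [-0.05 -0.23  0.11] turn [ 0.001  0.002 -0.004]
4.375 [0.4401 0.1702 0.2411] [3.140e+00 2.000e-03 2.666e+00] [ 5.4 -3.1 -1.7] 0.013784050870886185 30.000382661819458 q7 0.5512795148130748
```

```bash
python3 -m handwheel '[[[0,0,0],[0,0,0],0.43],[[0,0,0],[0,0,0],0.43],[[0,0,0],[0,0,0],0.43],[[0,0,-2],[0,0,0],0.43],[[0,0,-5],[0,0,0],0.43]]'
python3 -m handwheel '[[[0,0,-5],[0,0,0],0.43],[[0,0,-10],[0,0,0],0.43],[[4,4,-10],[0,0,0],0.43],[[8,8,-10],[0,0,0],0.43],[[10,12,-10],[0,0,0],0.43]]'
python3 -m handwheel '[[[2,4,0],[0,0,0],0.43],[[4,8,0],[0,0,0],0.43],[[6,12,0],[0,0,0],0.43],[[8,16,0],[0,0,0],0.43],[[8,16,0],[0,0,0],0.43]]'
python3 - <<'E'
from m import *
q=manip.get_image("side")
save("e.png",np.hstack([cv2.resize(im[60:300,80:320],(400,400)),cv2.resize(q["img"][130:330,90:290],(400,400))]))
E
```

```text
t: 5.0
ee_pos: [0.4382, 0.1709, 0.2905]
eef_rot: [-3.14, -0.002, 2.669]
force: [-0.4, 0.7, 0.1]
gripper_width: 0.0397
grip_force: 0.0
t: 5.62
ee_pos: [0.4026, 0.3255, 0.3912]
eef_rot: [3.141, -0.0, 2.671]
force: [-0.0, -0.9, 0.1]
gripper_width: 0.0395
grip_force: 0.0
t: 6.25
ee_pos: [0.4038, 0.5058, 0.3901]
eef_rot: [3.141, -0.003, 2.674]
force: [-0.6, -0.8, 0.8]
gripper_width: 0.0395
grip_force: 0.0
(235, 107) 52 183 rect c [685.8  42. ] [17.4 50.9] yaw to yellow -0.4
(134, 139) 53 174 rect c [626.2 229.4] [54.1 15.4] yaw to yellow 1.081
(161, 242) 53 177 rect c [438.5 169.6] [17.7 45. ] yaw to yellow 2.582
(267, 209) 69 155 rect c [499. -17.] [45.7 16.7] yaw to yellow -2.028
center [0.56261594 0.10618388] arm lens [np.float64(0.139), np.float64(0.139), np.float64(0.139), np.float64(0.139)]
arm dir 2.6610500556701635 short 2.6652153388029727 bd perp -2.047168227597661
```

View pics/e.png

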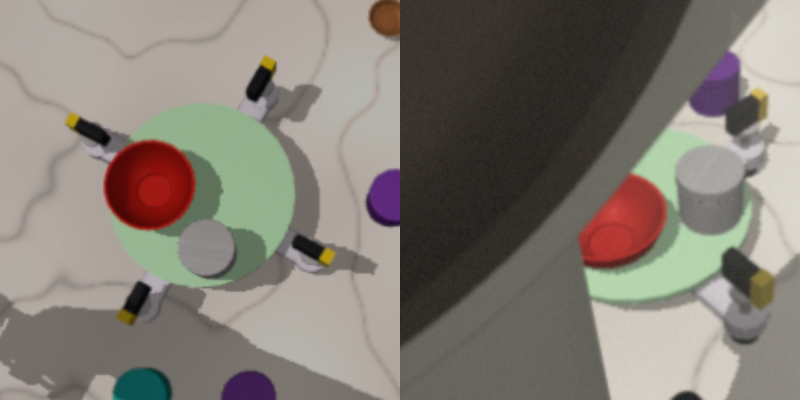

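The top view shows the knob at crop (134,300) in line with its arm like the other three. Its centre moved about 1 mm, the tin is upright on the disc, and the arm is clear. Handing in.

```bash
python3 -c "
from station import manip; print(manip.close_job())"
```

```text
the job is handed in; nothing more can be done
None
```

I turned the short foot's knob about 1.07 rad clockwise, so it now lies within about 0.1 rad of its arm. The stand moved only about 1 mm, the tin is still upright on the turntable, and the arm is clear. I handed the job in after about 6 s, but no verdict came back, and I did not measure the stand's level directly.

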